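# Vent the cap of a clamped bottle for the steriliser

## Robot

A 7-joint arm with a two-finger parallel gripper is mounted at the origin on the work surface. World frame = base frame: x ahead of the robot, y to its left, z up, the work surface at z = 0. Lengths are in m, angles in rad, forces in N, time in s.
With the tool pointing down it reaches from about 0.425 to 0.875 m from the base axis. Payload 4.7 kg.
Tool frame: the origin (TCP) lies midway between the tips of the shut fingers; the grasp point (between the pads) lies 19 mm behind it; z points along the fingers, y is the direction in which the jaws open and shut (so a half turn about z gives the same grasp; the last joint's range is limited). The gripper opens to 87 mm and grips with 3 to 60 N. Pads are 19 mm wide; open, the fingers measure 117 mm over their backs; the gripper's body (75 mm by 190 mm) begins 51 mm behind the grasp point.
Start: joints at [-1.313, 0.321, -0.07, 1.45, 0.023, 1.371, -0.057], TCP at [0.157, 0.631, 0.223] pointing down, gripper open.
Joint ranges: [-2.86, 2.86], [-0.3, 2.09], [-1.38, 1.24], [0.06, 2.45], [-1.56, 4.7], [0.09, 2.05], [-2.69, 2.69]. Speed limits (rad/s): [2.57, 2.57, 3.14, 3.14, 3.14, 3.14, 3.14].

## Interface

Orientations are given as a rotation vector (axis times angle).
In Python, from bench import get_state, eyes, job gives the robot as it stands. The module is installed in compiled form; this text tells all that it offers.
- The arm moves only by the shell command python3 -m jog 'ROWS' [FORCE]. ROWS is JSON, a list that holds one entry, the list of rows, each a list of 5 numbers: the opening, from 0 (shut) to 1 (fully open), then the shift along the tool's x, y, z in units of 40 mm (1.0 is 40 mm), then the turn about the tool's z in units of 5 degrees (1.0 is 5 degrees). In form: [[[jaw, dx, dy, dz, turn], ...]]. A call has 1 to 10 rows; each row shifts and turns the commanded pose from where the row before left it, along the tool's axes as they then stand; what a row does not reach is not made up. A row lasts 1/8 s, in which the tool goes at most 62.5 mm and 10.7 degrees, less where a joint would pass 70% of its speed; a pose out of reach is approached as far as the arm can. A call is refused whole if a number of a shift passes 1 or a number of a turn 1, either way. A call with a gripper value outside its range is refused whole. The fingers move at their own pace and stop on an object; FORCE is the grip in N (left out, the last holds). Time passes only in rows, so rows that do not move let the fingers close. It gives the time, the measured TCP pose, the force and the opening at its end, in the units of the state.
- get_state(): the state, without advancing time (a new reading comes with each control period).
- eyes.get_image(name): name is "side" or "top"; returns (picture, depth): 480x640x3 uint8, red, green, blue; 480x640 float32, m along the optical axis (not along the pixel's ray), 0 where there is no reading.
- eyes.camera_params(name): a dict with "camera_matrix" (3x3 intrinsics, pixels), "k1" (the pictures are not rectified: a ray, as slopes to the right and down, at radius r is drawn at 1 + k1 r^2 times it, then the intrinsics apply), "pose" (4x4, takes a point from camera to world coordinates). Camera axes: x right, y down, z forward; pixel columns grow to the right and rows downward; lengths in m; the calibration is good to about 2 mm. A picture is of the moment at which its call begins. camera_params takes no time and is no camera call.
- job.close_job(): hands the job in, once; it reports no verdict.
The state is a dict: "time": time; "joint_positions": joint angles; "qd": joint speeds; "joint_torque": joint torques, N m; "position": TCP position; "tool_rot": TCP orientation; "ft_force": force on the tool from outside, world axes, zero at the start; "torque": the same for the moment, N m; "grip_width": opening from 0.0 (shut) to 1.0 (fully open).
Only numpy, scipy, OpenCV 4.12 (cv2) and the standard library are available. Lean on these libraries where they do the work, as an engineer would, in place of code of your own. Each camera call takes 0.05 s, during which the arm holds its last target. There are 200 camera calls.

## Task

Get the amber bottle in the vice ready for the steriliser: first slide the red grip fully home to its end stop so that the jaw clamps the bottle, then screw the blue cap down (clockwise seen from above) until it bottoms out, and then back it off a quarter turn so that the bottle can vent. Finish while still holding the cap in your fingers, standing still at that quarter turn, with the clamp still home, because a colleague will tape the cap there; leave the other things on the table where they are.

Things in the scene. Friction and masses are not known exactly. Their poses are not given: they have to be found in the camera images.
- vice: bottle vice, an aluminium plate 110 x 350 x 15 mm fixed to the table (it does not move when pushed). Origin under the plate's centre, on the table; y runs along the plate's length, from the red grip towards the bottle, z up. The amber bottle (70 mm diameter, body up to 93 mm above the table, then narrowing to a 33 mm neck at 121 mm) stands fixed in it, its axis at x = 0, y = +105 mm. A fixed grey block 45 mm high stands behind the bottle.
- clamp_grip (a point): a point on the red upright grip of the sliding clamp, on its centre line, 18 mm below its top. The grip is 26 mm (vice x) by 16 mm (vice y), its top 75.5 mm above the table, and stands on a low dark carriage (52 x 30 mm, its top 29.5 mm above the table); this point is 57.5 mm above the table. Axes as the vice. The clamp's jaw, 70 mm wide and 60 mm above the table at its top, rides 85 mm ahead of the grip (vice +y).
- clamp (a joint): travel of the clamp along the vice's +y, in m: 0 with the jaw fully back, 0.090 at the end stop, where the jaw meets the bottle and the red grip stands 125 mm from the bottle's axis. It starts between 0 and 0.04. Friction about 3 N; it stays where it is left.
- cap_mid (a point): centre of the blue ribbed screw cap (42 mm diameter, 30 mm high), on the bottle's axis, half-way up the cap: 142 mm above the table when the cap is bottomed out, higher by 6 mm for each turn that it is unscrewed. z up, x along the white stripe on the cap's top; it turns with the cap.
- cap (a joint): how far the blue cap is unscrewed, in rad: 0 bottomed out (a hard stop), growing anticlockwise seen from above. It is captive, already started on its thread, and starts between 2.4 and 3.9; it cannot be unscrewed beyond 5. It needs about 0.08 N m to turn and stays where it is left.
- vial_a: glass vial with a red top, 22 mm diameter, 44 mm high, loose; origin at its underside. Not to be moved.
- vial_b: glass vial with a green top, 22 mm diameter, 44 mm high, loose; origin at its underside. Not to be moved.
- vial_c: glass vial with a grey top, 22 mm diameter, 44 mm high, loose; origin at its underside. Not to be moved.
- spare_cap: spare white cap, 42 mm diameter, 30 mm high, loose on the table; origin at its underside. Not to be moved.
- closed_bottle: second amber bottle with a white cap, 70 mm diameter, 150 mm high, loose; origin at its underside. Not to be moved.
- wipes: white canister of wipes with a blue band, 102 mm diameter, 196 mm high, loose; origin at its underside. Not to be moved.
- carton: white, blue and red vial carton, 75 x 120 x 70 mm high, loose; origin at its underside. Not to be moved.
- marker: white marker pen with a red cap, 135 mm long along its x, 13 mm thick, loose; origin at its underside. Not to be moved.

How it is judged:
By the outcome, as a careful person would: the job done as asked, in the order asked, and still so for the second after the job is handed in, while the arm keeps its last pose, push and grip.
It also fails if it takes over 69 s, if anything falls off the work surface, if the arm or the gripper's body presses on something with over 40 N, if the wrist force passes 120 N, or if a joint passes its speed limit or range.

## Working session

There is one attempt and no reset: what is moved stays moved. The work goes in short steps, Python scripts to look and compute and a shell command to move; the robot and the scene stay as the last step left them, time stands still between calls to the robot, and variables do not carry over. Pictures are saved under pics/ and viewed, about 8 in all and at most 12, crops included, and the job is handed in when it is done.

```bash
mkdir -p pics; cat > h.py <<'E'
import numpy as np, cv2
from bench import get_state, eyes, job
def snap(name,f):
    im,d=eyes.get_image(name); cv2.imwrite('pics/'+f+'.png',im[:,:,::-1]); np.save('pics/'+f+'.npy',d); return im,d
def ray(name,u,v):
    p=eyes.camera_params(name);K=np.array(p['camera_matrix'],float);k=p['k1'];T=np.array(p['pose'])
    n=cv2.undistortPoints(np.array([[[u,v]]],float),K,np.array([k,0,0,0.]))[0,0]
    return T[:3,3],T[:3,:3]@np.array([n[0],n[1],1.])
def onz(name,u,v,z):
    o,d=ray(name,u,v); return o+d*(z-o[2])/d[2]
def atd(name,u,v,dep):
    o,d=ray(name,u,v); return o+d*dep
E
python3 - <<'E'
from h import *
for n in('top','side'):
    snap(n,n+'0'); print(n,eyes.camera_params(n))
s=get_state();print(s['time'],s['position'],s['tool_rot'],s['grip_width'])
E
```

```text
top {'camera_matrix': array([[539.90151349,   0.        , 307.74300278],
       [  0.        , 539.90151349, 238.48357728],
       [  0.        ,   0.        ,   1.        ]]), 'k1': 0.05430021160243773, 'pose': array([[-1.58741118e-03, -9.87296181e-01,  1.58882756e-01,
         2.78984023e-01],
       [-9.99965410e-01,  2.86438986e-03,  7.80855602e-03,
        -3.37686331e-03],
       [-8.16445969e-03, -1.58864865e-01, -9.87266578e-01,
         1.65243207e+00],
       [ 0.00000000e+00,  0.00000000e+00,  0.00000000e+00,
         1.00000000e+00]])}
side {'camera_matrix': array([[560.754822  ,   0.        , 319.21935251],
       [  0.        , 560.754822  , 236.28235943],
       [  0.        ,   0.        ,   1.        ]]), 'k1': 0.006185671682641288, 'pose': array([[ 0.99773485, -0.02689672,  0.06165813,  0.4084014 ],
       [-0.0642754 , -0.65157929,  0.75585256, -1.18062794],
       [ 0.01984521, -0.75810355, -0.65183217,  1.12117158],
       [ 0.        ,  0.        ,  0.        ,  1.        ]])}
0.1 [0.15683295 0.63028023 0.22156149] [-3.81989894e-01 -3.11816241e+00  2.75221441e-03] 1.0031995042529631
```

View pics/top0.png

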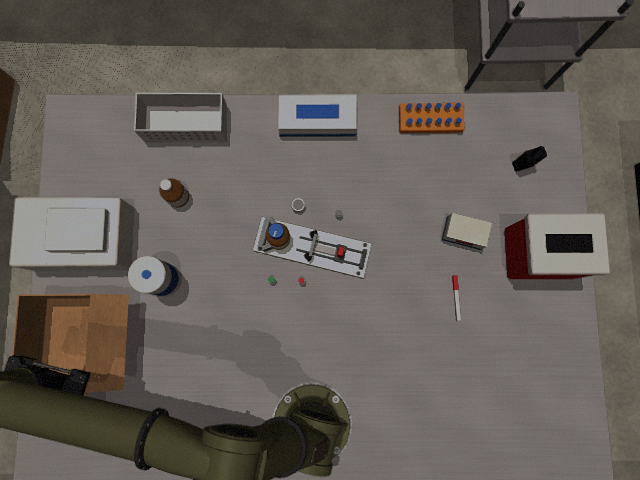

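View pics/side0.png

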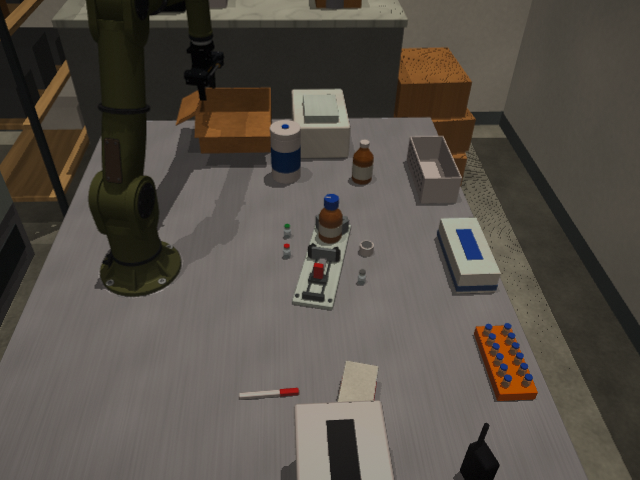

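Top view: blue cap is at (277,230), red grip at (341,251) and the vice plate runs between (255,230) and (370,262). Vials are at (271,280), (302,281) and (338,214), spare cap at (298,205). Side view: cap (331,202), grip (319,270).

```bash
python3 - <<'E'
from h import *
im={n:cv2.imread(f'pics/{n}0.png') for n in('top','side')}
def mask(n,col,box):
    h=cv2.cvtColor(im[n],cv2.COLOR_BGR2HSV);H,S,V=cv2.split(h)
    m=((H>100)&(H<130)&(S>120)&(V>60)) if col=='b' else (((H<8)|(H>172))&(S>140)&(V>70))
    o=np.zeros_like(m);x0,y0,x1,y1=box;o[y0:y1,x0:x1]=m[y0:y1,x0:x1];return o
D={n:np.load(f'pics/{n}0.npy') for n in im}
for n,c,box in [('top','b',(255,212,300,250)),('side','b',(315,185,350,215)),('top','r',(325,238,360,268)),('side','r',(305,255,335,290))]:
    m=mask(n,c,box);v,u=np.nonzero(m)
    print(n,c,len(u),u.min(),u.max(),v.min(),v.max(),u.mean(),v.mean())
    P=np.array([atd(n,a,b,D[n][b,a]) for a,b in zip(u,v) if D[n][b,a]>0])
    zt=np.percentile(P[:,2],90);Q=P[P[:,2]>zt-.008]
    print('  depth top z',zt,'centre',(Q.min(0)+Q.max(0))/2,Q.mean(0),'ext',np.ptp(Q,axis=0))
    print('  plane',onz(n,u.mean(),v.mean(),.16 if c=='b' else .0755))
# plate corners in top via brightness
g=im['top'];h=cv2.cvtColor(g,cv2.COLOR_BGR2HSV)
print(eyes.camera_params('top')['pose'][:3,3])
for a in (im['top'],):
    cv2.imwrite('pics/crop.png',cv2.resize(np.hstack([a[195:295,245:385]]),None,fx=5.7,fy=5.7,interpolation=cv2.INTER_CUBIC))
E
```

```text
top b 158 269 283 223 238 275.7848101265823 229.9493670886076
  depth top z 0.16417659755376143 centre [0.54322772 0.09884845 0.16269168] [0.54390525 0.0989629  0.16094123] ext [0.04001821 0.03688603 0.01259926]
  plane [0.54369553 0.09812561 0.16      ]
side b 98 324 338 194 203 331.40816326530614 198.10204081632654
  depth top z 0.16438739735904778 centre [0.54378964 0.0965243  0.16182563] [0.54520898 0.09721772 0.16169135] ext [0.04077043 0.0483685  0.01017545]
  plane [0.54489806 0.09949965 0.16      ]
top r 47 338 344 247 255 340.72340425531917 250.72340425531914
  depth top z 0.07947448109699629 centre [ 0.49660901 -0.08730604  0.07655425] [ 0.49658195 -0.08696277  0.07561403] ext [0.02182548 0.01524379 0.00966555]
  plane [ 0.49596437 -0.0879944   0.0755    ]
side r 117 314 322 263 277 317.8119658119658 269.5726495726496
  depth top z 0.07710287372866131 centre [ 0.49633761 -0.08722934  0.07484695] [ 0.49699105 -0.08981867  0.07503302] ext [0.02187938 0.02176243 0.0102698 ]
  plane [ 0.49476553 -0.10427857  0.0755    ]
[ 0.27898402 -0.00337686  1.65243207]
```

View pics/crop.png

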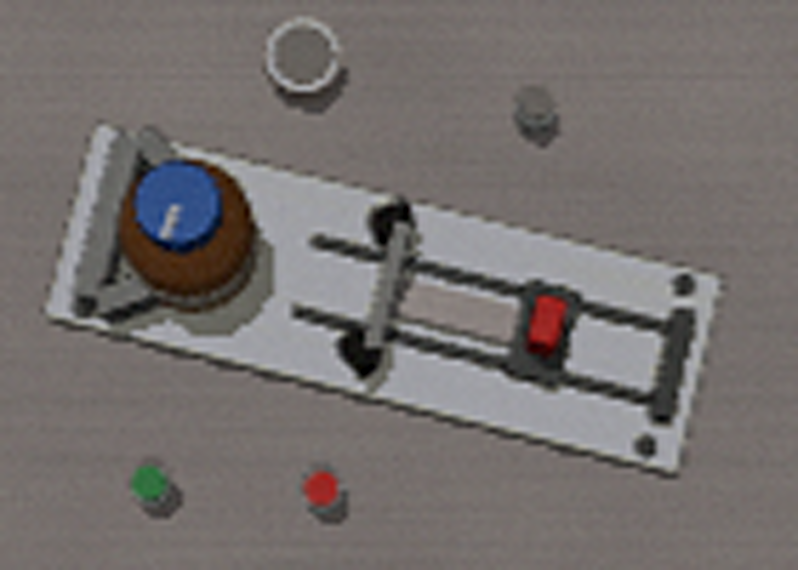

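```bash
python3 -m jog '[[[1,-1,-0.5,-0.2,0],[1,-1,-0.5,-0.2,0],[1,-1,-0.5,-0.2,0],[1,-1,-0.5,-0.2,0],[1,-1,-0.5,-0.2,0],[1,-1,-0.5,-0.2,0],[1,-1,-0.5,-0.2,0],[1,-1,-0.5,-0.2,0],[1,-1,-0.5,-0.2,0],[1,-1,-0.5,-0.2,0]]]' 20
python3 -m jog '[[[1,0,0,0,1],[1,0,0,0,1],[1,0,0,0,1],[1,0,0,0,1],[1,0,0,0,1],[1,0,0,0,1],[1,0,0,0,1],[1,0,0,0,1],[1,0,0,0,1],[1,0,0,0,1]]]'
cat >> h.py <<'E'
from scipy.spatial.transform import Rotation as Ro
def st():
    s=get_state();R=Ro.from_rotvec(s['tool_rot']).as_matrix()
    print('t',round(s['time'],2),'p',np.round(s['position'],4),'psi',round(np.degrees(np.arctan2(R[1,1],R[0,1])),2),'J7',round(s['joint_positions'][6],3),'F',np.round(s['ft_force'],1),'M',np.round(s['torque'],3),'w',round(s['grip_width'],3),'tilt',np.round(R[:2,2],3))
    return s,R
def go(x,y,z):
    s,R=st();print('need (tool units)',np.round(R.T@(np.array([x,y,z])-s['position'])/.04,2))
E
python3 -c "from h import *;st()"
```

```text
time: 1.35
position: [0.4976, 0.339, 0.3024]
tool_rot: [-0.382, -3.118, 0.001]
ft_force: [0.3, 0.7, 0.8]
grip_width: 0.997
time: 2.6
position: [0.4966, 0.34, 0.302]
tool_rot: [-1.668, -2.662, 0.001]
ft_force: [-0.5, 0.1, -0.3]
grip_width: 0.997
t 2.6 p [0.4966 0.34   0.302 ] psi 25.87 J7 -0.15 F [-0.5  0.1 -0.3] M [-0.091  0.018 -0.008] w 0.997 tilt [-0.001 -0.001]
```

```bash
python3 -m jog '[[[1,-1,0,0,1],[1,-1,0,0,1],[1,-1,0,0,1],[1,-1,0,0,1],[1,-1,0,0,1],[1,-1,0,0,1],[1,-1,0,0,1],[1,-1,0,0,1],[1,-0.5,0,0,0],[1,0,0,0,0]]]'
python3 -c "
from h import *
go(.4963,-.0872,.0385)"
```

```text
time: 3.85
position: [0.5382, 0.0093, 0.3029]
tool_rot: [-2.477, -1.932, -0.002]
ft_force: [-0.4, 0.2, 0.7]
grip_width: 1.001
t 3.85 p [0.5382 0.0093 0.3029] psi -14.08 J7 -0.286 F [-0.4  0.2  0.7] M [-0.028  0.092 -0.006] w 1.001 tilt [0.001 0.001]
need (tool units) [-2.6  -0.43  6.61]
```

```bash
python3 -m jog '[[[1,-0.65,-0.11,0,0],[1,-0.65,-0.11,0.2,0],[1,-0.65,-0.11,0.4,0],[1,-0.65,-0.1,0.6,0],[1,0,0,0.8,0],[1,0,0,0.8,0],[1,0,0,0.8,0],[1,0,0,0.4,0],[1,0,0,0,0]]]'
python3 -c "
from h import *
go(.4963,-.0872,.0385)
a,_=snap('side','side1');b,_=snap('top','top1')
z=lambda i,x,y:cv2.resize(i[y:y+110,x:x+80],None,fx=5,fy=5,interpolation=cv2.INTER_CUBIC)
cv2.imwrite('pics/c1.png',np.hstack([z(a,280,200),z(b,300,195)])[:,:,::-1])"
```

```text
time: 4.97
position: [0.4958, -0.0864, 0.1418]
tool_rot: [-2.474, -1.934, 0.003]
ft_force: [0.4, 0.0, 1.0]
grip_width: 0.999
t 4.97 p [ 0.4958 -0.0864  0.1418] psi -13.98 J7 -0.08 F [0.4 0.  1. ] M [-0.08   0.089 -0.007] w 0.999 tilt [-0.002 -0.   ]
need (tool units) [-0.01  0.02  2.58]
```

View pics/c1.png

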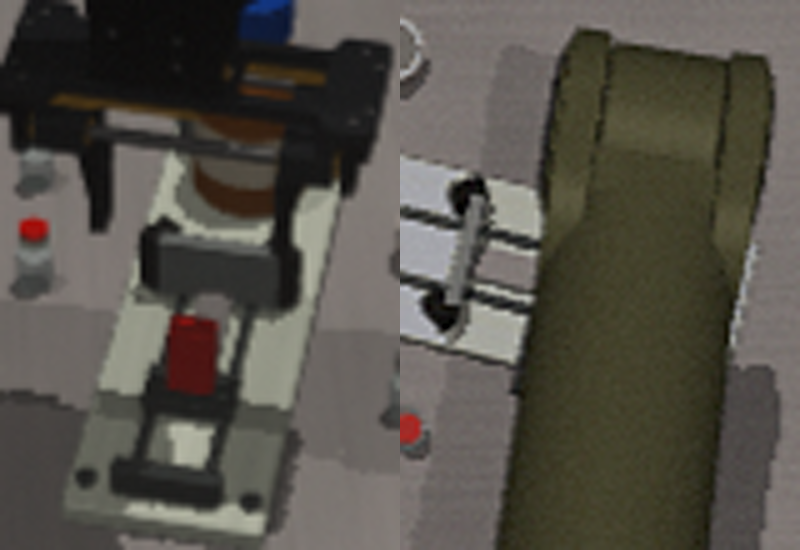

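The two fingers stand either side of the red grip in the side view, the grip at (193,350) of the crop midway between them. I'll descend and close.

```bash
python3 -m jog '[[[1,0,0,0.6,0],[1,0,0,0.6,0],[1,0,0,0.6,0],[1,0,0,0.5,0],[1,0,0,0.2,0],[0,0,0,0,0],[0,0,0,0,0],[0,0,0,0,0],[0,0,0,0,0],[0,0,0,0,0]]]' 25
python3 -c "
from h import *
st()"
```

```text
time: 6.32
position: [0.4969, -0.0862, 0.0427]
tool_rot: [2.475, 1.935, 0.001]
ft_force: [0.6, 0.7, 0.7]
grip_width: 0.519
t 6.33 p [ 0.4969 -0.0862  0.0427] psi -13.97 J7 0.01 F [0.6 0.7 0.7] M [-0.049  0.094 -0.004] w 0.519 tilt [0. 0.]
```

```bash
python3 -m jog '[[[0,0,0,0,0],[0,0,0,0,0],[0,0,0,0,0],[0,0,0,0,0],[0,0,0,0,0],[0,0,0,0,0]]]' 25
python3 -c "
from h import *
st()"
```

```text
time: 7.08
position: [0.4981, -0.0865, 0.0427]
tool_rot: [2.473, 1.933, 0.003]
ft_force: [5.0, -1.4, -4.0]
grip_width: 0.293
t 7.08 p [ 0.4981 -0.0865  0.0427] psi -13.98 J7 0.01 F [ 5.  -1.4 -4. ] M [-0.339 -0.933 -0.048] w 0.293 tilt [ 0.003 -0.001]
```

```bash
python3 -m jog '[[[0,0.05,0.03,0,0],[0,0.15,0.01,0,0],[0,0.2,0,0,0],[0,0.2,0,0,0],[0,0.2,0,0,0],[0,0.2,0,0,0],[0,0.2,0,0,0],[0,0.2,0,0,0],[0,0.1,0,0,0],[0,0,0,0,0]]]'
python3 -c "
from h import *
go(.5435-.125*.242,.098-.125*.970,.0427)"
```

```text
time: 8.32
position: [0.5132, -0.0271, 0.0427]
tool_rot: [-2.474, -1.935, -0.002]
ft_force: [-0.7, -0.1, 4.1]
grip_width: 0.298
t 8.32 p [ 0.5132 -0.0271  0.0427] psi -13.93 J7 -0.105 F [-0.7 -0.1  4.1] M [-0.245  0.029 -0.053] w 0.298 tilt [0.001 0.001]
need (tool units) [ 0.09 -0.02  0.  ]
```

```bash
for i in 1 ; do python3 -m jog '[[[0,0.04,0,0,0],[0,0.04,0,0,0],[0,0.03,0,0,0],[0,0,0,0,0]]]'; python3 -c "
from h import *
st()"; done
python3 -m jog '[[[0,0.04,0,0,0],[0,0.02,0,0,0],[0,0,0,0,0]]]'; python3 -c "
from h import *
st()"
```

```text
time: 8.82
position: [0.5139, -0.0242, 0.0427]
tool_rot: [2.475, 1.935, 0.0]
ft_force: [-0.7, -3.8, 4.9]
grip_width: 0.297
t 8.82 p [ 0.5139 -0.0242  0.0427] psi -13.98 J7 -0.113 F [-0.7 -3.8  4.9] M [-0.679  0.163  0.021] w 0.297 tilt [0. 0.]
time: 9.2
position: [0.5145, -0.0219, 0.0427]
tool_rot: [2.475, 1.934, 0.0]
ft_force: [-0.7, -1.8, 5.2]
grip_width: 0.295
t 9.2 p [ 0.5145 -0.0219  0.0427] psi -13.98 J7 -0.118 F [-0.7 -1.8  5.2] M [-0.664  0.128 -0.079] w 0.295 tilt [ 0. -0.]
```

```bash
for i in 1 ; do python3 -m jog '[[[0,0.04,0,0,0],[0,0.02,0,0,0],[0,0,0,0,0]]]'; python3 -c "
from h import *
st()"; done
python3 -m jog '[[[0,0.04,0,0,0],[0,0.02,0,0,0],[0,0,0,0,0]]]'; python3 -c "
from h import *
st()"
```

```text
time: 9.57
position: [0.5147, -0.0212, 0.0427]
tool_rot: [2.475, 1.933, -0.002]
ft_force: [-1.5, -5.2, 6.5]
grip_width: 0.292
t 9.57 p [ 0.5147 -0.0212  0.0427] psi -14.03 J7 -0.122 F [-1.5 -5.2  6.5] M [-1.318  0.308  0.042] w 0.292 tilt [-0.001 -0.002]
time: 9.95
position: [0.5147, -0.0211, 0.0427]
tool_rot: [2.475, 1.931, -0.006]
ft_force: [-3.0, -10.9, 7.9]
grip_width: 0.296
t 9.95 p [ 0.5147 -0.0211  0.0427] psi -14.09 J7 -0.126 F [ -3.  -10.9   7.9] M [-2.228  0.656  0.024] w 0.296 tilt [-0.002 -0.004]
```

```bash
python3 -m jog '[[[0,0.06,0,0,0],[0,0.04,0,0,0],[0,0,0,0,0]]]'; python3 -c "
from h import *
st()"
```

```text
time: 10.32
position: [0.5147, -0.021, 0.0426]
tool_rot: [2.475, 1.927, -0.013]
ft_force: [-5.1, -16.7, 11.0]
grip_width: 0.296
t 10.32 p [ 0.5147 -0.021   0.0426] psi -14.2 J7 -0.133 F [ -5.1 -16.7  11. ] M [-3.756  1.205  0.105] w 0.296 tilt [-0.004 -0.008]
```

```bash
python3 -m jog '[[[0,-0.08,0,0,0],[0,-0.07,0,0,0],[0.7,0,0,0,0],[0.7,0,0,0,0],[0.7,0,0,0,0],[0.7,0,0,0,0],[0.7,0,0,0,0],[0.7,0,0,-0.3,0],[0.7,0,0,-0.6,0],[0.7,0,0,-0.9,0]]]';  python3 -c "
from h import *
st()"
python3 -m jog '[[[1,0,0,-1,0],[1,0,0,-1,-1],[1,0,0,-1,-1],[1,0,0,-0.5,-1],[1,0,0,0,-1],[1,0,0,0,-1],[1,0,0,0,-1],[1,0,0,0,-1],[1,0,0,0,-1],[1,0,0,0,-1]]]'
python3 -m jog '[[[1,0,0,0,-1],[1,0,0,0,-1],[1,0,0,0,-1],[1,0,0,0,-1],[1,0,0,0,-1],[1,0,0,0,-1],[1,0,0,0,-1],[1,0,0,0,-1],[1,0,0,0,-1],[1,0,0,0,-1]]]'
python3 -m jog '[[[1,0,0,0,-1],[1,0,0,0,-1],[1,0,0,0,-1],[1,0,0,0,-1],[1,0,0,0,-1],[1,0,0,0,-1],[1,0,0,0,-1],[1,0,0,0,-1],[1,0,0,0,0]]]'
python3 -c "
from h import *
a,_=snap('side','side2');b,_=snap('top','top2')
z=lambda i,x,y:cv2.resize(i[y:y+110,x:x+80],None,fx=5,fy=5,interpolation=cv2.INTER_CUBIC)
cv2.imwrite('pics/c2.png',np.hstack([z(a,280,180),z(b,245,190)])[:,:,::-1])
go(.544,.099,.129)"
```

```text
time: 11.58
position: [0.5144, -0.0192, 0.1153]
tool_rot: [-2.475, -1.934, 0.002]
ft_force: [0.3, 0.4, 0.2]
grip_width: 0.697
t 11.57 p [ 0.5144 -0.0192  0.1153] psi -13.98 J7 -0.184 F [0.3 0.4 0.2] M [-0.107  0.01   0.018] w 0.697 tilt [-0.001 -0.   ]
time: 12.82
position: [0.5151, -0.0193, 0.2555]
tool_rot: [1.543, 2.736, 0.001]
ft_force: [0.0, 0.1, 0.2]
grip_width: 1.005
time: 14.08
position: [0.5151, -0.0193, 0.2555]
tool_rot: [0.242, 3.131, 0.001]
ft_force: [0.2, -0.9, -0.8]
grip_width: 1.0
time: 15.2
position: [0.5151, -0.0192, 0.2553]
tool_rot: [-0.838, 3.027, 0.0]
ft_force: [-0.3, 0.5, 0.1]
grip_width: 1.0
t 15.3 p [ 0.5151 -0.0192  0.2551] psi 120.93 J7 2.104 F [ 0.1  0.4 -0.6] M [0.048 0.03  0.031] w 1.0 tilt [0.001 0.   ]
need (tool units) [-2.14  2.16  3.15]
```

View pics/c2.png

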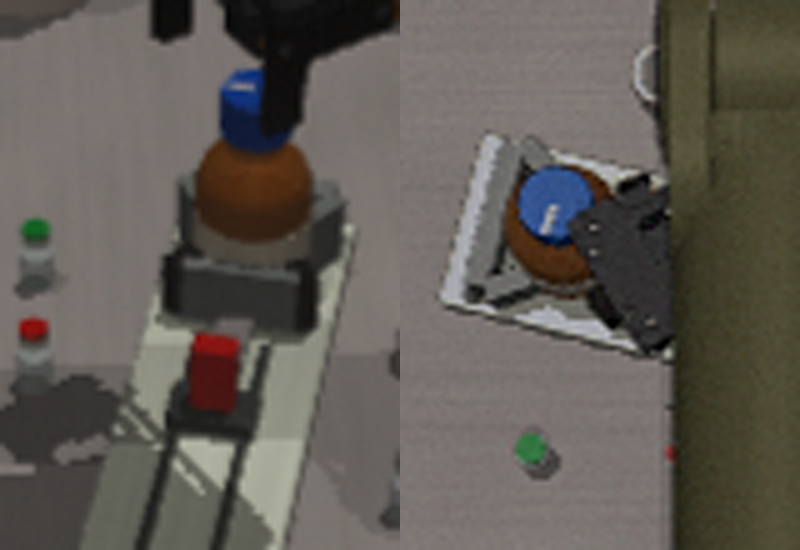

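The jaw now stands against the bottle (crop (240,290)), and the cap is untouched, with its stripe pointing towards the robot. Now to the cap.

```bash
python3 -m jog '[[[1,-0.43,0.43,0,0],[1,-0.43,0.43,0.2,0],[1,-0.43,0.43,0.3,0],[1,-0.43,0.43,0.3,0],[1,-0.42,0.44,0.4,0],[1,0,0,0.5,0],[1,0,0,0.5,0],[1,0,0,0.5,0],[1,0,0,0.42,0],[1,0,0,0,0]]]' 25
python3 -c "
from h import *
go(.544,.099,.129)"
python3 -m jog '[[[0,0,0,0,0],[0,0,0,0,0],[0,0,0,0,0],[0,0,0,0,0],[0,0,0,0,0],[0,0,0,0,0],[0,0,0,0,0],[0,0,0,0,0]]]' 25
python3 -c "
from h import *
st()"
```

```text
time: 16.55
position: [0.5428, 0.0992, 0.1279]
tool_rot: [0.84, -3.024, 0.001]
ft_force: [-0.1, 0.1, 0.7]
grip_width: 1.0
t 16.55 p [0.5428 0.0992 0.1279] psi 121.04 J7 1.97 F [-0.1  0.1  0.7] M [0.069 0.046 0.053] w 1.0 tilt [-0.003 -0.001]
need (tool units) [-0.02 -0.02 -0.03]
time: 17.55
position: [0.5443, 0.0986, 0.1299]
tool_rot: [-0.84, 3.027, -0.001]
ft_force: [1.8, -2.0, 0.3]
grip_width: 0.477
t 17.55 p [0.5443 0.0986 0.1299] psi 121.01 J7 1.971 F [ 1.8 -2.   0.3] M [-0.365 -0.321  0.083] w 0.477 tilt [ 0.001 -0.   ]
```

```bash
python3 -m jog '[[[0,0,-0.02,0,0],[0,0,0,0.002,1],[0,0,0,0.002,1],[0,0,0,0.002,1],[0,0,0,0.002,1],[0,0,0,0.002,1],[0,0,0,0.002,1],[0,0,0,0.002,1],[0,0,0,0.002,1],[0,0,0,0.002,1]]]' 30
python3 -c "
from h import *
st()"
python3 -m jog '[[[0,0,0,0.002,1],[0,0,0,0.002,1],[0,0,0,0.002,1],[0,0,0,0.002,1],[0,0,0,0.002,1],[0,0,0,0.002,1],[0,0,0,0.002,1],[0,0,0,0.002,1],[0,0,0,0.002,1],[0,0,0,0.002,1]]]'
python3 -c "
from h import *
st()"
```

```text
time: 18.8
position: [0.5442, 0.0992, 0.1291]
tool_rot: [-0.385, -3.118, -0.001]
ft_force: [0.6, -1.0, 2.3]
grip_width: 0.476
t 18.8 p [0.5442 0.0992 0.1291] psi 75.91 J7 1.202 F [ 0.6 -1.   2.3] M [-0.071 -0.154  0.138] w 0.476 tilt [-0.     0.001]
time: 20.05
position: [0.5447, 0.0997, 0.1284]
tool_rot: [1.666, 2.663, 0.003]
ft_force: [2.2, 0.9, -0.7]
grip_width: 0.475
t 20.05 p [0.5447 0.0997 0.1284] psi 25.93 J7 0.353 F [ 2.2  0.9 -0.7] M [ 0.151 -0.452  0.083] w 0.475 tilt [0.001 0.002]
```

```bash
P='from h import *
st()'
python3 -m jog '[[[0,0,0,0.002,1],[0,0,0,0.002,1],[0,0,0,0.002,1],[0,0,0,0.002,1],[0,0,0,0.002,1],[0,0,0,0.002,1],[0,0,0,0.002,1],[0,0,0,0,0]]]' >/dev/null; python3 -c "$P"
python3 -m jog '[[[0,0,0,0.002,1],[0,0,0,0.002,1],[0,0,0,0,0]]]' >/dev/null; python3 -c "$P"
python3 -m jog '[[[0,0,0,0.002,1],[0,0,0,0.002,1],[0,0,0,0,0]]]' >/dev/null; python3 -c "$P"
python3 -m jog '[[[0,0,0,0.002,1],[0,0,0,0.002,1],[0,0,0,0,0]]]' >/dev/null; python3 -c "$P"
```

```text
t 21.05 p [0.5452 0.0998 0.1279] psi -8.87 J7 -0.233 F [ 4.2  1.8 -1.6] M [ 0.295 -0.952 -0.049] w 0.478 tilt [0.002 0.002]
t 21.43 p [0.5453 0.0997 0.1277] psi -18.86 J7 -0.401 F [ 4.8  2.6 -1.9] M [ 0.314 -1.045 -0.071] w 0.477 tilt [0.003 0.001]
t 21.8 p [0.5455 0.0997 0.1276] psi -28.87 J7 -0.568 F [ 5.5  1.1 -2.7] M [ 0.27  -1.035 -0.042] w 0.473 tilt [0.003 0.001]
t 22.18 p [0.5456 0.0996 0.1274] psi -38.87 J7 -0.734 F [ 5.   1.7 -3.3] M [ 0.217 -1.224 -0.094] w 0.473 tilt [0.003 0.001]
```

```bash
P='from h import *
s,_=st();print(np.round(s["joint_torque"],2)[6])'
python3 -m jog '[[[0,0.025,0.03,0.01,0],[0,0,0,0.003,1],[0,0,0,0.003,1],[0,0,0,0,0]]]' >/dev/null; python3 -c "$P"
python3 -m jog '[[[0,0,0,0.003,1],[0,0,0,0.003,1],[0,0,0,0,0]]]' >/dev/null; python3 -c "$P"
python3 -m jog '[[[0,0,0,0.003,1],[0,0,0,0.003,1],[0,0,0,0,0]]]' >/dev/null; python3 -c "$P"
```

```text
t 22.68 p [0.5458 0.0995 0.127 ] psi -48.83 J7 -0.896 F [-0.2  2.3  4.8] M [ 0.445  0.052 -0.057] w 0.474 tilt [-0.     0.001]
-0.18
t 23.05 p [0.5455 0.0992 0.1268] psi -58.68 J7 -1.059 F [-0.5  1.1  5.6] M [0.142 0.288 0.716] w 0.475 tilt [-0.001  0.   ]
-0.92
t 23.43 p [0.5445 0.0987 0.1263] psi -68.72 J7 -1.223 F [-3.8 -0.   7.3] M [0.057 0.867 0.633] w 0.477 tilt [-0.003 -0.   ]
-0.8
```

```bash
P='from h import *
s,_=st();print(np.round(s["joint_torque"],2)[6])'
python3 -m jog '[[[0,0,0,-0.02,0],[0,0,0,0,0]]]' 40 >/dev/null; python3 -c "$P"
python3 -m jog '[[[0,0,0,0,-0.1],[0,0,0,0,0]]]' >/dev/null; python3 -c "$P"
python3 -m jog '[[[0,0,0,0,-0.1],[0,0,0,0,0]]]' >/dev/null; python3 -c "$P"
python3 -m jog '[[[0,0,0,0,-0.2],[0,0,0,0,0]]]' >/dev/null; python3 -c "$P"
```

```text
t 23.68 p [0.5446 0.0987 0.1265] psi -68.8 J7 -1.225 F [-3.   1.   4.1] M [0.16  0.92  0.684] w 0.469 tilt [-0.003 -0.   ]
-0.66
t 23.93 p [0.5446 0.0987 0.1265] psi -68.41 J7 -1.218 F [-5.6  1.4  3.7] M [0.208 1.293 0.579] w 0.47 tilt [-0.003  0.   ]
-0.52
t 24.18 p [0.5446 0.0986 0.1265] psi -67.94 J7 -1.21 F [-6.2  2.5  4.9] M [0.229 1.337 0.36 ] w 0.474 tilt [-0.003  0.   ]
-0.37
t 24.43 p [0.5446 0.0987 0.1265] psi -66.99 J7 -1.195 F [-5.9  2.1  4.2] M [0.259 1.334 0.111] w 0.471 tilt [-0.003  0.001]
-0.05
```

```bash
P='from h import *
s,_=st();print(np.round(s["joint_torque"],2)[6])'
for i in 1; do python3 -m jog '[[[0,0,0,0,-0.1],[0,0,0,0,0]]]' >/dev/null; python3 -c "$P"
python3 -m jog '[[[0,0,0,0,-0.1],[0,0,0,0,0]]]' >/dev/null; python3 -c "$P"
python3 -m jog '[[[0,0,0,0,-0.2],[0,0,0,0,0]]]' >/dev/null; python3 -c "$P"
python3 -m jog '[[[0,0,0,0,-0.4],[0,0,0,0,0]]]' >/dev/null; python3 -c "$P"; done
```

```text
t 24.68 p [0.5446 0.0986 0.1265] psi -66.52 J7 -1.187 F [-5.9  2.   4.9] M [ 0.281  1.326 -0.056] w 0.477 tilt [-0.003  0.001]
0.07
t 24.93 p [0.5446 0.0987 0.1265] psi -66.02 J7 -1.179 F [-5.   2.8  4.5] M [ 0.262  1.29  -0.052] w 0.468 tilt [-0.003  0.001]
0.07
t 25.18 p [0.5447 0.0986 0.1265] psi -65.02 J7 -1.162 F [-6.2  1.5  4.1] M [ 0.232  1.292 -0.053] w 0.473 tilt [-0.003  0.001]
0.06
t 25.43 p [0.5446 0.0986 0.1266] psi -63.01 J7 -1.129 F [-6.1  1.8  5.1] M [0.259 1.325 0.062] w 0.475 tilt [-0.003  0.001]
0.06
```

```bash
P='from h import *
s,_=st();print(np.round(s["joint_torque"],2)[6])'
python3 -m jog '[[[0,-0.022,-0.01,0,0],[0,0,0,-0.002,-1],[0,0,0,-0.002,-1],[0,0,0,-0.002,-1],[0,0,0,-0.002,-1],[0,0,0,-0.002,-1],[0,0,0,-0.002,-1],[0,0,0,-0.002,-1],[0,0,0,-0.002,-1],[0,0,0,0,0]]]' >/dev/null; python3 -c "$P"
python3 -m jog '[[[0,0,0,-0.002,-1],[0,0,0,-0.002,-1],[0,0,0,-0.002,-1],[0,0,0,-0.002,-1],[0,0,0,-0.002,-1],[0,0,0,-0.002,-1],[0,0,0,-0.002,-1],[0,0,0,-0.002,-1],[0,0,0,-0.002,-1],[0,0,0,0,0]]]' >/dev/null; python3 -c "$P"
python3 -m jog '[[[0,0,0,0,-0.3],[0,0,0,0,0],[0,0,0,0,0]]]' >/dev/null; python3 -c "$P
a,_=snap('side','side3');b,_=snap('top','top3')
z=lambda i,x,y:cv2.resize(i[y:y+80,x:x+60],None,fx=6.6,fy=6.6,interpolation=cv2.INTER_CUBIC)
cv2.imwrite('pics/c3.png',np.hstack([z(a,300,180),z(b,245,190)])[:,:,::-1])"
```

```text
t 26.68 p [0.5449 0.0983 0.1273] psi -23.05 J7 -0.469 F [-2.2  1.6  1. ] M [0.235 0.595 0.073] w 0.471 tilt [0. 0.]
0.19
t 27.93 p [0.5454 0.0984 0.1281] psi 21.89 J7 0.286 F [0.1 1.5 0.4] M [0.257 0.085 0.091] w 0.471 tilt [0.001 0.   ]
0.19
t 28.3 p [0.5453 0.0983 0.1282] psi 23.5 J7 0.313 F [ 1.5  1.2 -1.3] M [ 0.281 -0.319 -0.004] w 0.473 tilt [ 0.001 -0.   ]
0.02
```

View pics/c3.png

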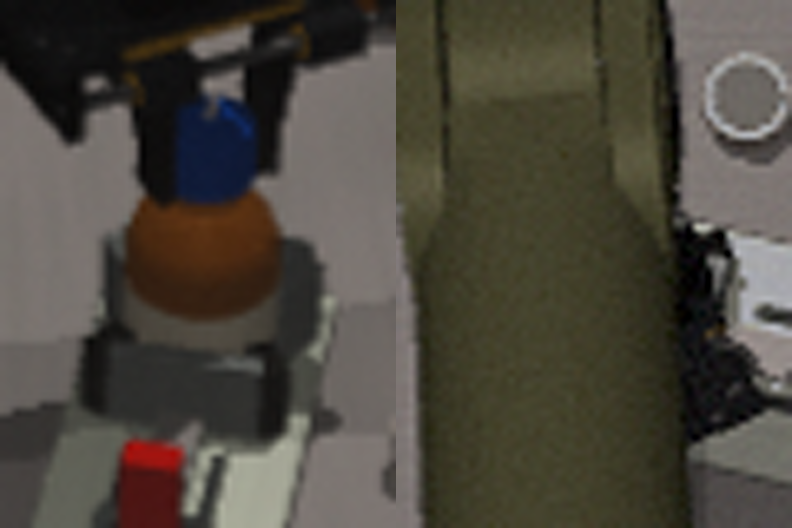

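Side crop: fingers hold the cap at (216,150), the stripe is at the far side (212,105), which fits the turn counted, and the jaw is still on the bottle. I'll make a last check of the clamp, loose objects and stillness.

```bash
python3 -m jog '[[[0,0,0,0,0],[0,0,0,0,0],[0,0,0,0,0],[0,0,0,0,0]]]' ; python3 - <<'E'
from h import *
s,_=st();print('qd',np.abs(s['qd']).max())
I={k:cv2.cvtColor(cv2.imread(f'pics/{k}.png'),cv2.COLOR_BGR2HSV) for k in('side0','side2','side3')}
D={k:np.load(f'pics/{k}.npy') for k in I}
for k,(H,S,V) in ((k,cv2.split(i)) for k,i in I.items()):
    R=((H<8)|(H>172))&(S>130)&(V>60)
    for nm,m,b in (('grip',R,(300,235,340,290)),('vial_a',R,(278,238,296,252)),('vial_b',(H>45)&(H<85)&(S>90),(278,218,296,236))):
        x0,y0,x1,y1=b;v,u=np.nonzero(m[y0:y1,x0:x1]);u+=x0;v+=y0
        P=np.array([atd('side',a,c,D[k][c,a]) for a,c in zip(u,v) if D[k][c,a]>0])
        if nm=='grip' and len(P): P=P[P[:,2]>np.percentile(P[:,2],90)-.008];c=P.mean(0);print(k,nm,np.round(c,4),'to bottle',np.hypot(c[0]-.5445,c[1]-.099).round(4))
        elif len(u): print(k,nm,u.mean().round(1),v.mean().round(1),len(u))
d=cv2.absdiff(cv2.imread('pics/side0.png'),cv2.imread('pics/side3.png'))
for nm,(x,y) in dict(spare=(366,248),vial_c=(362,276),wipes=(286,150),bottle2=(362,160),marker=(270,393),carton=(358,380)).items(): print(nm,'mean diff',d[y-10:y+10,x-8:x+8].mean().round(1))
E
```

```text
time: 28.9
position: [0.5453, 0.0984, 0.1283]
tool_rot: [1.721, 2.627, 0.001]
ft_force: [3.5, 1.1, -3.0]
grip_width: 0.473
t 28.9 p [0.5453 0.0984 0.1283] psi 23.53 J7 0.314 F [ 3.5  1.1 -3. ] M [ 0.247 -0.865 -0.044] w 0.473 tilt [0.001 0.   ]
qd 0.0015630606334540108
side0 grip [ 0.4962 -0.0899  0.0745] to bottle 0.195
side0 vial_a 286.4 245.4 21
side0 vial_b 286.8 225.5 18
side2 grip [ 0.513  -0.0253  0.0753] to bottle 0.1282
side2 vial_a 286.2 245.4 20
side2 vial_b 286.8 225.5 18
side3 grip [ 0.5134 -0.0252  0.0748] to bottle 0.1281
side3 vial_a 286.4 245.4 21
side3 vial_b 286.8 225.5 18
spare mean diff 5.8
vial_c mean diff 6.1
wipes mean diff 3.5
bottle2 mean diff 7.8
marker mean diff 6.9
carton mean diff 8.5
```

```bash
python3 -c "
from h import *
print(job.close_job());st()"
```

```text
the job is handed in; nothing more can be done
None
the job is handed in; nothing more can be done
```

The bottle is clamped and its cap backed off a quarter turn. I handed the job in at 28.9 s with the fingers still holding the cap (40 N grip), but had no verdict back.

- **Clamp:** I slid the red grip until it stopped moving and pushed against the stop with about 17 N. Afterwards the side camera put the grip about 128 mm from the bottle's axis. That view read about 4 mm long at the start, so it fits the 125 mm end stop. The reading was the same before and after the cap work.
- **Cap bottomed out:** I screwed it clockwise about 175° until the torque jumped to about 0.7 N m. After that the fingers slipped on the cap by an estimated 10–15°. I therefore took the zero from where the torque levelled off on reversing, at a tool angle of -66.5°.
- **Quarter turn:** I then backed it off 90°, to +23.5°, at no more than about 0.1 N m, so I saw no sign of slipping. I expect it to be right to about 1–2°. The white stripe's position in the side picture agrees roughly, but it was mostly hidden and is not a precise check.
- **At the end:** The arm was still and the cap held, with a small residual force of about 5 N.
- **Other things on the table:** The red and green vials were at their starting pixels. I compared the grey vial, spare cap, second bottle, wipes, marker and carton only by picture difference; the differences were small, with no sign that anything had moved.

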